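# Open the safety cap of the wood finish

## Robot

A 7-joint arm with a two-finger parallel gripper is mounted at the origin on a cart in front of the work surface, level with it; the furniture and walls round the work are solid. World frame = base frame: x ahead of the robot, y to its left, z up, the work surface at z = 0. Lengths are in m, angles in degrees, forces in N, time in s.
With the tool pointing down it reaches from about 0.425 to 0.875 m from the base axis. Payload 4.7 kg.
Tool frame: the origin (TCP) lies midway between the tips of the shut fingers; the grasp point (between the pads) lies 19 mm behind it; z points along the fingers, y is the line along which they close (so a half turn about z gives the same grasp; the last joint's range is limited). The gripper opens to 87 mm and grips with 3 to 60 N. Pads are 19 mm wide; open, the fingers measure 117 mm over their backs; the gripper's body (75 mm by 190 mm) begins 51 mm behind the grasp point.
Start: joints at [0.808, 18.392, -4.016, 83.108, 1.295, 78.541, -3.26], TCP at [0.65, -0, 0.223] pointing down, gripper open.
Joint ranges: [-163.93, 163.93], [-17.29, 119.83], [-79.2, 71.16], [3.27, 140.29], [-89.18, 269.18], [5.43, 117.66], [-154.24, 154.24]. Speed limits (degrees/s): [147.25, 147.25, 180, 180, 180, 180, 180].

## Interface

Orientations are given as [roll, pitch, yaw] about the fixed x, y, z axes, in that order (R = Rz(yaw) Ry(pitch) Rx(roll)).
In Python, from cell import env, viewer, boxes_of, masks_of gives the robot as it stands. The module is installed in compiled form; this text tells all that it offers.
- The arm moves only by the tool apply_moves, never from a script. Its argument "moves" is a list of rows, each a list of 7 numbers: the shift along the tool's x, y, z scaled (see below), then the turn, a rotation vector about the tool's x, y, z scaled (see below), then the opening, from 0 (shut) to 1 (fully open). A call has 1 to 20 rows; each row is the pose to reach, as a shift and turn from the pose commanded when the call began, along the tool's axes at that moment; what a row does not reach only later rows make up. The controller multiplies each number of a shift by 0.2 m and each number of a turn by 1.5 rad. A row lasts 1/10 s, in which the tool goes at most 50 mm and 8.59 degrees, less where a joint would pass 70% of its speed; a pose out of reach is approached as far as the arm can. A call with a number of a shift or a turn outside -1 to 1 is refused whole. A call with a gripper value outside its range is refused whole. The fingers move at their own pace and stop on an object; "grip_force" is the grip in N (left out, the last holds). Time passes only in rows, so rows that repeat a pose let the fingers close. It gives the time, the measured TCP pose, the force, the opening and the grip force at its end, in the units of the state.
- env.get_obs(): the state, without advancing time (a new reading comes with each control period).
- viewer.read_camera(name): name is "scene" or "side" or "wrist"; returns the picture (400x640x3 uint8, red, green, blue); there is no depth.
- viewer.get_calibration(name): a dict with "fov_y" (degrees; the focal length in pixels is half the picture's height over the tangent of half this angle, whatever the lens; pixels are square), "cx", "cy" (the principal point, pixels), "k1" (the pictures are not rectified: a ray, as slopes to the right and down, at radius r is drawn at 1 + k1 r^2 times it, then the intrinsics apply), "position" and "orientation" of the camera in the world. Camera axes: x right, y up, looking along -z (the intrinsics and any distortion apply to the point x, -y, -z); pixel columns grow to the right and rows downward; lengths in m; the calibration is good to about 2 mm. A picture is of the moment at which its call begins: read the wrist's pose just before it. get_calibration takes no time and is no camera call; for the wrist camera it gives the pose at the moment of the call.
- env.sign_off(): hands the job in; it is judged then, once.
Trained networks look in the newest picture that a camera, given by its name, has taken for a name from the list of things; names that differ only in an ending like _2 or _b are one class to them, and where a whole thing is asked for, a point or a joint stands for the part that bears it (a point fixed in the world has none). Each returns a list of dicts, best first, with "conf" (0 to 1); they miss things now and then, are a little off and sometimes report something else, mostly with a low value. They report only what shows in the picture. A call takes as long as a camera call. They do not tell look-alikes from the thing itself.
- boxes_of(camera, target): "location" ([column, row] in pixels, amid what is visible of it).
- masks_of(camera, target): "pixels" (400x640 bool, what is visible of it) and "location" ([column, row] in pixels, amid what is visible of it).
The state is a dict: "time_s": time; "qpos": joint angles; "joint_velocities": joint speeds; "effort": joint torques, N m; "tool_pos": TCP position; "tool_rot": TCP orientation; "force": force on the tool from outside, world axes, zero at the start; "wrist_torque": the same for the moment, N m; "grip_width": finger opening in m; "grasp_force": force on a finger pad.
Only numpy, scipy, OpenCV 4.12 (cv2) and the standard library are available. Lean on these libraries where they do the work, as an engineer would, in place of code of your own. Each camera call takes 0.05 s, during which the arm holds its last target. There are 200 camera calls.

## Task

Open the bottle of wood finish that stands in the wooden holder block: press its push-and-turn cap straight down, and keeping it down turn it about a fifth of a turn anticlockwise (seen from above) until it comes free, then lift it off. Finish while still holding the cap level in the gripper, about 8 cm straight above the place where it sat; do not drop it, and leave the low jar and the loose tools where they are.

Things in the scene. Friction and masses are not known exactly. Their poses are not given: they have to be found in the camera images.
- cap_center (a point): centre (half-way up, on the axis) of the black ribbed safety cap, round, 50 mm across, 28 mm high, about 25 to 50 g, on the taller white bottle; z axis up its axis, x along the small raised bar on top. It starts locked. Pressed down 3 to 6 mm (6 is the bottom) it clears its catch and can turn anticlockwise from above (positive about z); turned 50 to 120 degrees (70 is a good aim) it lifts off
- seal_plug (a joint): spring plug (18 mm across) in the bottle's neck that pushes the cap up: 0 m when the cap is locked, -0.006 when pressed fully down, +0.002 when the cap is off. Pushes with about 4.5 N at 0 and 9 N at -0.006; the cap is past its catch below -0.003
- mouth (a point): centre of the rim of the white bottle's neck, 150 mm above the bench, 4 mm above the locked cap's centre; z up, x as the locked cap's x. The bottle (76 mm across, its shoulder 88 to 112 mm above the bench, 36 mm across at the top) is fixed in a wooden block 96 x 96 x 30 mm screwed to the bench: it neither moves nor turns
- low_jar: a low loose white jar with a smooth metal lid, 66 mm across and 85 mm high, origin at the centre of its underside; not to be disturbed. It and the bottle swap places from start to start
- screwdriver: loose screwdriver with a red handle, 197 mm long, lying on the bench on the robot's side; origin at its underside; not to be disturbed
- offcut: loose beech offcut 30 x 100 x 22 mm lying behind the bottles, origin at the centre of its underside; not to be disturbed
- bench_dog_2: loose pale round bench dog (stepped peg) standing behind the bottles, 27 mm across, 54 mm high, origin at the centre of its underside; not to be disturbed
Not all that is in view belongs to the job. There is more than one size of the part that bears cap_center; the job needs the smallest.

How it is judged (in metres and radians):
On the way, in this order (a step that is already met when the one before it is completed fails the run):
1. the cap is pressed down past its catch (at least 3 mm) before it is turned (z of cap_center in the frame of mouth below -0.007 m and angle between the x axis of cap_center and the x axis of mouth, either way round below 0.3 rad), for 0.1 s.
2. the cap, still on the neck, is turned by more than 45 degrees (angle between the x axis of cap_center and the x axis of mouth, either way round above 0.79 rad and z of cap_center in the frame of mouth below 0.008 m and horizontal distance between cap_center and mouth below 0.006 m), for 0.05 s.
At the end, for the whole second after the job is handed in: the cap is held in the fingers (more than 1 N), its centre 50 to 120 mm above the bottle's rim and within 30 mm of straight above it and tilted less than 0.3 rad (z of cap_center in the frame of mouth between 0.05 and 0.12 m and horizontal distance between cap_center and mouth below 0.03 m and angle between cap_center's own z axis and vertical below 0.3 rad and contact force between the fingers and safety_cap above 1 N); the arm keeps its last pose, push and grip.
It fails at once if the cap is dropped (height (world z) of cap_center below 0.115 m).
It fails at once if the jar is shifted more than 20 mm or tipped (distance of low_jar from where it was at the start of the episode above 0.02 m or angle between low_jar's own z axis and vertical above 0.35 rad).
It fails at once if a loose tool is shifted more than 30 mm (distance of any of screwdriver, offcut, bench_dog_2 from where it was at the start of the episode above 0.03 m).
It also fails if it takes over 38 s, if anything falls off the work surface, if the arm or the gripper's body presses on something with over 40 N, if the wrist force passes 120 N, or if a joint passes its speed limit or range.

## Working session

There is one attempt and no reset: what is moved stays moved. The work goes in short steps, Python scripts to look and compute and a tool call to move; the robot and the scene stay as the last step left them, time stands still between calls to the robot, and variables do not carry over. Pictures are saved under pics/ and viewed, at most 10 in all, crops included, and the job is handed in when it is done.

Besides the shell and the picture viewer there is one more tool, called after "Call:" as name(argument=value, ...), one argument or row to a line, values as JSON. apply_moves: Moves the arm, as the interface text tells. Shifts and turns lie within -1 to 1; 1 stands for 0.2 m of shift or 1.5 rad of turn. Its arguments: {"type":"object","properties":{"moves":{"type":"array","items":{"type":"array","items":{"type":"number","minimum":-1,"maximum":1}}},"grip_force":{"type":"number"}},"required":["moves"]}

```bash
mkdir -p pics; cat > h.py <<'E'
import numpy as np, cv2
from scipy.spatial.transform import Rotation as R
from cell import env, viewer, boxes_of, masks_of
def cam(name):
    c=viewer.get_calibration(name); return c
def rot(o):
    o=np.array(o,float)
    if o.shape==(3,3): return o
    if o.size==3: return R.from_euler('xyz',o,degrees=True).as_matrix()
    raise Exception(o)
def ray(c,px):
    f=200/np.tan(np.radians(c['fov_y'])/2)
    d=np.array([(px[0]-c['cx'])/f,(px[1]-c['cy'])/f]); u=d.copy()
    for _ in range(30): u=d/(1+c['k1']*(u@u))
    return np.array(c['position']),rot(c['orientation'])@np.array([u[0],-u[1],-1])
def atz(c,px,z):
    p,d=ray(c,px); return p+d*(z-p[2])/d[2]
def proj(c,X):
    f=200/np.tan(np.radians(c['fov_y'])/2)
    q=rot(c['orientation']).T@(np.array(X)-c['position']); u=np.array([q[0],-q[1]])/-q[2]
    u=u*(1+c['k1']*(u@u)); return u*f+[c['cx'],c['cy']]
E
python3 - <<'E'
from h import *
print(env.get_obs())
ims=[]
for n in ["scene","side","wrist"]:
    im=viewer.read_camera(n); c=cam(n); print(n,c)
    cv2.imwrite(f'pics/{n}0.png',im[:,:,::-1])
    for t in ["cap_center","low_jar","offcut","bench_dog_2","screwdriver"]:
        for b in boxes_of(n,t)[:4]:
            print(t,np.round(b['location']),round(b['conf'],2), np.round(atz(c,b['location'],.146),3))
E
```

```text
{'time_s': 0.0, 'qpos': array([ 0.8054792 , 18.44017635, -4.01526943, 83.17443872,  1.29495124,
       78.54150796, -3.25697699]), 'joint_velocities': array([ 0.09032329,  0.09518672, -0.04884943, -0.10531983, -0.03863922,
       -0.04935633,  0.0505681 ]), 'effort': array([-2.58547143e-04, -4.91284704e+01, -4.03903294e-01, -3.12526345e+01,
       -6.40594075e-02,  4.37659642e-02,  1.61017233e-04]), 'tool_pos': array([ 6.49444086e-01, -2.67513194e-05,  2.21452890e-01]), 'tool_rot': array([-1.79889117e+02,  5.79359784e-03,  9.00070305e+01]), 'force': array([ 0.57296394,  0.63118218, -0.5663003 ]), 'wrist_torque': array([0.01083865, 0.03069243, 0.02720448]), 'grasp_force': 0.0, 'grip_width': 0.08732200288257072}
scene {'fov_y': 43.73087961223963, 'cx': 312.3057868274086, 'cy': 204.69532708092913, 'k1': -0.0501916957845254, 'position': array([-0.03302438, -0.84807442,  0.77308492]), 'orientation': array([ 49.28460678,   0.77797993, -42.78161419])}
cap_center [361. 228.] 0.95 [ 0.476 -0.417  0.146]
cap_center [282. 300.] 0.9 [ 0.263 -0.444  0.146]
cap_center [235. 234.] 0.83 [ 0.298 -0.2
[... 346 characters left out ...]
': array([ 67.08212795,  -0.40529136, -28.7070338 ])}
cap_center [247. 233.] 0.98 [ 0.296 -0.387  0.146]
cap_center [354. 216.] 0.69 [ 0.468 -0.413  0.146]
cap_center [261. 294.] 0.65 [ 0.255 -0.541  0.146]
low_jar [307. 229.] 0.93 [ 0.38  -0.418  0.146]
offcut [427. 257.] 0.71 [ 0.484 -0.565  0.146]
bench_dog_2 [400. 234.] 0.77 [ 0.493 -0.497  0.146]
screwdriver [206. 271.] 0.78 [ 0.213 -0.461  0.146]
wrist {'fov_y': 71.40473739223599, 'cx': 321.2626980467877, 'cy': 196.35062752505434, 'k1': -0.019808962536666204, 'position': array([0.65019438, 0.08313318, 0.38550986]), 'orientation': array([-1.75572692e+01, -1.55473701e-02, -1.51126343e-02])}
low_jar [224. 320.] 0.92 [ 0.547 -0.13   0.146]
```

View pics/scene0.png

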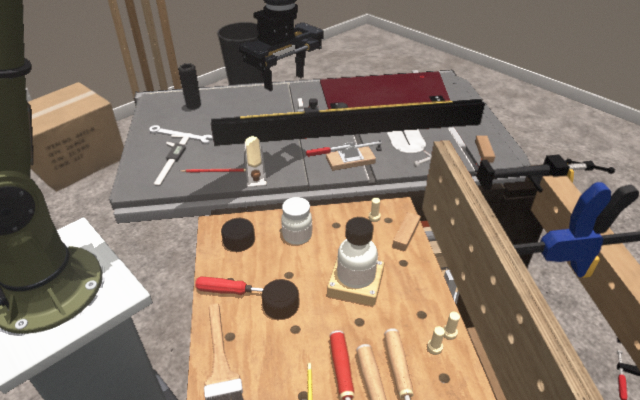

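View pics/wrist0.png

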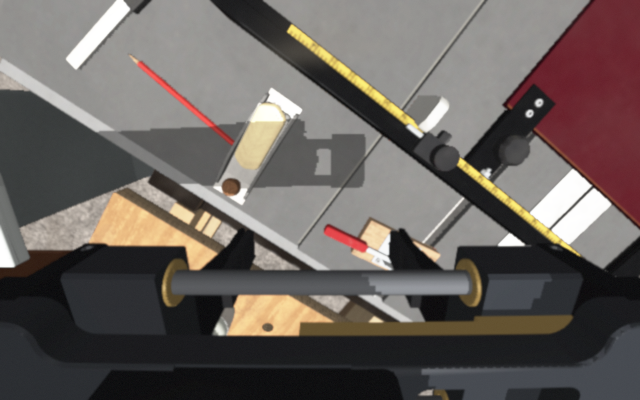

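The scene shows three black caps: one on the bottle in the block at (360,230), and loose ones on the bench at (238,234) and (281,299). The task wants the one on the white bottle, at (360,230). The jar is at (297,222). I'll check this in a close crop and triangulate.

```bash
python3 - <<'E'
from h import *
from scipy.optimize import least_squares
a=cv2.imread('pics/scene0.png')[150:330,190:450]; b=cv2.imread('pics/side0.png')[150:330,190:450]
cv2.imwrite('pics/crop.png',cv2.resize(np.hstack([a,b]),(800,277),interpolation=cv2.INTER_CUBIC))
cs,cd=cam('scene'),cam('side')
viewer.read_camera('scene');viewer.read_camera('side')
ms=[(c,m) for c,n in((cs,'scene'),(cd,'side')) for m in masks_of(n,'cap_center')]
def bb(m): 
    y,x=np.nonzero(m['pixels']); return np.array([x.min(),x.max(),y.min(),y.max()])
for c,m in ms: print(c is cs,np.round(m['location']),bb(m),m['pixels'].sum(),round(m['conf'],2))
def tri(p,q): return least_squares(lambda X:np.r_[proj(cs,X)-p,proj(cd,X)-q],[.47,-.4,.14])
S=[m for c,m in ms if c is cs and abs(m['location'][0]-360)<15][0]; D=[m for c,m in ms if c is cd and abs(m['location'][0]-354)<15][0]
ctr=[np.array([(v[0]+v[1])/2,(v[2]+v[3])/2]) for v in (bb(S),bb(D))]
r=tri(*ctr); print('cap',r.x,r.fun)
# predicted bbox for caps of diameter 50 at that point
t=np.linspace(0,2*np.pi,40)
for c in (cs,cd):
    P=np.array([proj(c,r.x+[.025*np.cos(k),.025*np.sin(k),s*.014]) for k in t for s in(-1,1)]); print(P.min(0),P.max(0))
for n in('scene','side'):
    for t_ in("low_jar","bench_dog_2","offcut"):
        for k in boxes_of(n,t_)[:2]: print(n,t_,np.round(k['location']),round(k['conf'],2),np.round(atz(cam(n),k['location'],.04),3))
E
```

```text
True [237. 234.] [221 254 217 251] 963 0.91
True [356. 229.] [347 373 217 245] 640 0.84
True [282. 300.] [261 299 279 319] 1269 0.59
False [354. 219.] [341 373 203 231] 808 0.96
False [261. 295.] [238 281 270 312] 1588 0.83
False [248. 236.] [227 261 219 250] 920 0.66
cap [ 0.46601478 -0.42302911  0.14900561] [-0.06173955  0.0430352   0.05777864 -0.03006772]
[345.87994109 216.01819411] [374.35293732 246.36226577]
[340.81208938 202.37485428] [373.62199543 232.27746076]
scene low_jar [295. 222.] 0.77 [ 0.472 -0.232  0.04 ]
scene bench_dog_2 [376. 212.] 0.54 [ 0.623 -0.331  0.04 ]
scene offcut [405. 230.] 0.86 [ 0.624 -0.413  0.04 ]
side low_jar [306. 228.] 0.82 [ 0.479 -0.226  0.04 ]
side bench_dog_2 [400. 236.] 0.54 [ 0.624 -0.344  0.04 ]
side offcut [428. 256.] 0.74 [ 0.621 -0.428  0.04 ]
```

View pics/crop.png

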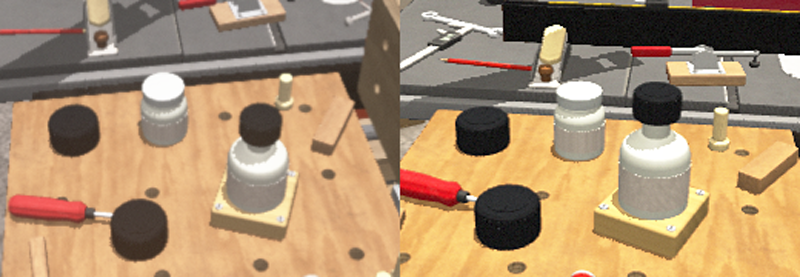

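The crop confirms it: the cap on the bottle in the block fits 50 mm at (0.466, -0.423, 0.149), and the expected height is 0.146. The two loose caps are bigger and lie on the bench. I'll move above it in two legs.

Call:
apply_moves(
  moves=[
    [-0.2,-0.1,-0.1,0,0,0.05,1],
    [-0.4,-0.2,-0.15,0,0,0.1,1],
    [-0.6,-0.3,-0.15,0,0,0.15,1],
    [-0.8,-0.4,-0.15,0,0,0.2,1],
    [-1,-0.5,-0.15,0,0,0.25,1],
    [-1,-0.5,-0.15,0,0,0.25,1],
    [-1,-0.5,-0.15,0,0,0.25,1],
  ],
  grip_force=45,
)

```text
time_s: 2.1
tool_pos: [0.5495, -0.2012, 0.2529]
tool_rot: [180.0, -0.0, 68.4]
force: [0.8, 1.3, -0.4]
grip_width: 0.087
grasp_force: 0.0
```

```bash
cat > d.py <<'E'
from h import *
import sys
t=np.array([float(v) for v in sys.argv[1:5]]) # x y z yaw
o=env.get_obs(); M=rot(o['tool_rot'])
print(o['time_s'],np.round(o['tool_pos'],4),np.round(o['tool_rot'],2),np.round(o['qpos'],1),np.round(o['force'],1),o['grip_width'],o['grasp_force'])
T=rot([180,0,t[3]])
print('shift',np.round(M.T@(t[:3]-o['tool_pos'])/.2,4),'turn',np.round(R.from_matrix(M.T@T).as_rotvec()/1.5,4))
E
python3 d.py .466 -.423 .25 48
```

```text
2.1 [ 0.5495 -0.2012  0.2529] [ 1.7997e+02 -2.0000e-02  6.8360e+01] [13.   9.6  5.1 90.4 -0.9 79.9 -3.4] [ 0.8  1.3 -0.4] 0.08699955732255198 0.0
shift [-1.1847  0.0206  0.0139] turn [ 0.0003 -0.0003  0.2369]
```

Call:
apply_moves(
  moves=[
    [-0.25,0,0,0,0,0.06,1],
    [-0.5,0.01,0,0,0,0.12,1],
    [-0.75,0.015,0,0,0,0.18,1],
    [-1,0.02,0,0,0,0.237,1],
    [-1,0.02,0,0,0,0.237,1],
    [-1,0.02,0,0,0,0.237,1],
  ],
)

```text
time_s: 2.7
tool_pos: [0.4811, -0.3873, 0.2522]
tool_rot: [-180.0, -0.0, 48.2]
force: [0.3, 0.9, -1.1]
grip_width: 0.0873
grasp_force: 0.0
```

```bash
cat > look.py <<'E'
from h import *
import sys
n=sys.argv[1]
c=cam('wrist'); im=viewer.read_camera('wrist')
for m in masks_of('wrist','cap_center')[:4]:
    y,x=np.nonzero(m['pixels']); (u,v),r=cv2.minEnclosingCircle(np.c_[x,y].astype(np.float32))
    print(round(m['conf'],2),[x.min(),x.max(),y.min(),y.max()],atz(c,[(x.min()+x.max())/2,(y.min()+y.max())/2],.15),m['location'])
X=[.466,-.423,.146]; print(proj(c,X))
cv2.imwrite(f'pics/{n}.png',im[:,:,::-1])
E
python3 look.py w1; python3 d.py .466 -.423 .128 48
```

```text
0.98 [np.int64(307), np.int64(356), np.int64(202), np.int64(253)] [ 0.46625301 -0.42004858  0.15      ] [332.2, 227.3]
0.79 [np.int64(114), np.int64(180), np.int64(72), np.int64(128)] [ 0.42417741 -0.21360648  0.15      ] [145.6, 99.6]
0.68 [np.int64(205), np.int64(257), np.int64(198), np.int64(247)] [ 0.39264001 -0.34669919  0.15      ] [228.9, 222.4]
[333.03627256 228.01981504]
2.8 [ 0.4825 -0.385   0.2523] [-1.7997e+02 -9.0000e-02  4.8410e+01] [24.3 13.7 14.3 86.1 -3.5 80.6 -2.8] [-0.5 -0.  -0.1] 0.08739352398230968 0.0
shift [-0.1981  0.0648  0.621 ] turn [-0.0004 -0.0011  0.0048]
```

View pics/w1.png

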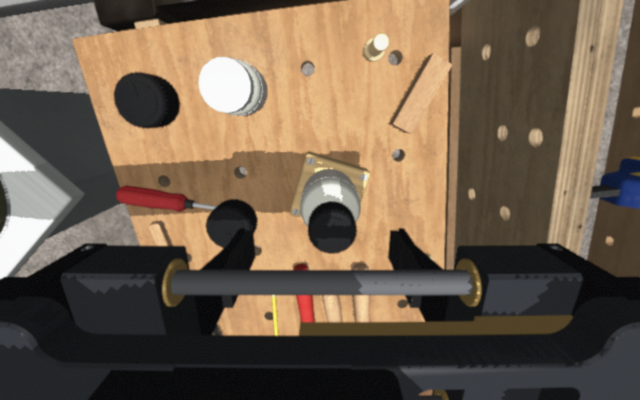

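The wrist view has the cap at (332,228), giving (0.466, -0.421), which agrees with the triangulation. Next I'll centre over it and descend.

Call:
apply_moves(
  moves=[
    [-0.1,0.03,0,0,0,0.005,1],
    [-0.193,0.06,0,0,0,0.005,1],
    [-0.193,0.06,0.1,0,0,0.005,1],
    [-0.193,0.06,0.22,0,0,0.005,1],
    [-0.193,0.06,0.34,0,0,0.005,1],
    [-0.193,0.06,0.44,0,0,0.005,1],
    [-0.193,0.06,0.53,0,0,0.005,1],
    [-0.193,0.06,0.61,0,0,0.005,1],
    [-0.193,0.06,0.61,0,0,0.005,1],
    [-0.193,0.06,0.61,0,0,0.005,1],
  ],
)

```text
time_s: 3.8
tool_pos: [0.4641, -0.4243, 0.1309]
tool_rot: [180.0, -0.0, 47.8]
force: [0.2, -0.4, 0.1]
grip_width: 0.0871
grasp_force: 0.0
```

```bash
python3 look.py w2; python3 d.py .466 -.4215 .128 48; python3 - <<'E'
from h import *
im=viewer.read_camera('side'); cv2.imwrite('pics/s2.png',cv2.resize(im[110:310,250:470,::-1],(660,600)))
E
```

```text
0.92 [np.int64(142), np.int64(221), np.int64(201), np.int64(267)] [ 0.41573912 -0.35954822  0.15      ] [185.7, 228.2]
0.72 [np.int64(0), np.int64(101), np.int64(6), np.int64(97)] [ 0.44300912 -0.25638544  0.15      ] [47.7, 52.4]
0.66 [np.int64(274), np.int64(364), np.int64(203), np.int64(298)] [ 0.46668342 -0.4198002   0.15      ] [317.5, 239.6]
[321.83176202 251.4762847 ]
3.9 [ 0.4644 -0.4249  0.1319] [ 1.7987e+02 -1.0000e-02  4.7730e+01] [27.6 19.2 15.3 93.4 -5.4 67.9  1.8] [ 0.3 -0.3 -0.3] 0.08719263272326278 0.0
shift [ 0.018  -0.0055  0.0195] turn [ 0.0015 -0.0001 -0.0031]
```

View pics/s2.png

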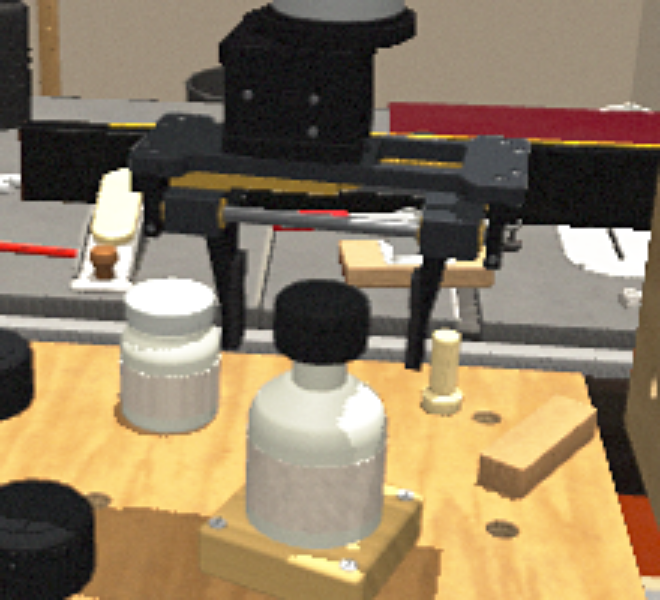

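```bash
python3 - <<'E'
from h import *
o=env.get_obs();M=rot(o['tool_rot']);c=cam('side')
for s in(-.0435,.0435): print((proj(c,o['tool_pos']+M[:,1]*s)-[250,110])*3)
E
```

```text
[238.05457352 343.32534501]
[402.39676051 361.50201014]
```

The projected fingertips match the image, and the cap sits between the fingers. I'll make a small correction and close.

Call:
apply_moves(
  moves=[
    [0.015,-0.004,0.015,0,0,0,1],
    [0.015,-0.004,0.015,0,0,0,0.6],
    [0.015,-0.004,0.015,0,0,0,0.4],
    [0.015,-0.004,0.015,0,0,0,0.3],
    [0.015,-0.004,0.015,0,0,0,0.3],
    [0.015,-0.004,0.015,0,0,0,0.3],
    [0.015,-0.004,0.015,0,0,0,0.3],
    [0.015,-0.004,0.015,0,0,0,0.3],
  ],
  grip_force=45,
)

```text
time_s: 4.75
tool_pos: [0.465, -0.4215, 0.1276]
tool_rot: [-180.0, 0.0, 47.7]
force: [-1.0, 1.2, -0.3]
grip_width: 0.0487
grasp_force: 45.0
```

```bash
python3 d.py .466 -.4215 .122 48
```

```text
4.75 [ 0.465  -0.4215  0.1276] [-179.99    0.     47.72] [27.4 19.3 15.2 93.8 -5.4 67.6  1.5] [-1.   1.2 -0.3] 0.04874106411613511 44.99990185855495
shift [0.0036 0.0036 0.0278] turn [-0.0001  0.     -0.0033]
```

Call:
apply_moves(
  moves=[
    [0,0,0.01,0,0,0,0.3],
    [0,0,0.02,0,0,0,0.3],
    [0,0,0.027,0,0,0,0.3],
    [0,0,0.027,0,0,0,0.3],
    [0,0,0.027,0,0,0,0.3],
  ],
)

```text
time_s: 5.25
tool_pos: [0.465, -0.4216, 0.1232]
tool_rot: [180.0, -0.0, 47.7]
force: [-1.6, 2.1, 7.0]
grip_width: 0.0491
grasp_force: 45.0
```

```bash
python3 d.py .466 -.4215 .122 48
```

```text
5.25 [ 0.465  -0.4216  0.1232] [ 1.7999e+02 -1.0000e-02  4.7710e+01] [27.4 19.5 15.2 94.1 -5.5 67.1  1.6] [-1.6  2.1  7. ] 0.04910539617015309 45.00170823868757
shift [0.0037 0.0032 0.0062] turn [ 0.0001 -0.0002 -0.0034]
```

Call:
apply_moves(
  moves=[
    [0,0,0.005,0,0,0,0.3],
    [0,0,0.009,0,0,0,0.3],
    [0,0,0.009,0,0,0,0.3],
    [0,0,0.009,0,0,0,0.3],
  ],
)

```text
time_s: 5.65
tool_pos: [0.4651, -0.4216, 0.1217]
tool_rot: [180.0, -0.0, 47.7]
force: [-3.2, 3.3, 8.4]
grip_width: 0.049
grasp_force: 45.0
```

Call:
apply_moves(
  moves=[
    [0,0,0,0,0,-0.03,0.3],
    [0,0,0,0,0,-0.08,0.3],
    [0,0,0,0,0,-0.14,0.3],
    [0,0,0,0,0,-0.2,0.3],
    [0,0,0,0,0,-0.26,0.3],
    [0,0,0,0,0,-0.32,0.3],
    [0,0,0,0,0,-0.38,0.3],
    [0,0,0,0,0,-0.44,0.3],
    [0,0,0,0,0,-0.5,0.3],
    [0,0,0,0,0,-0.56,0.3],
    [0,0,0,0,0,-0.62,0.3],
    [0,0,0,0,0,-0.68,0.3],
    [0,0,0,0,0,-0.74,0.3],
    [0,0,0,0,0,-0.79,0.3],
    [0,0,0,0,0,-0.83,0.3],
    [0,0,0,0,0,-0.83,0.3],
    [0,0,0,0,0,-0.83,0.3],
  ],
)

```text
time_s: 7.35
tool_pos: [0.4669, -0.4227, 0.1226]
tool_rot: [179.9, 0.3, 119.1]
force: [0.2, -0.3, 7.2]
grip_width: 0.049
grasp_force: 45.0
```

```bash
python3 d.py .465 -.4215 .122 118; python3 look.py w3; python3 - <<'E'
import cv2
im=cv2.imread('pics/w3.png'); cv2.imwrite('pics/w3c.png',cv2.resize(im[150:350,210:430],(660,600)))
E
```

```text
7.35 [ 0.4669 -0.4227  0.1226] [179.87   0.27 119.06] [36.  19.3  4.6 93.7 -1.7 66.8 70.1] [ 0.2 -0.3  7.2] 0.04904085917673138 45.00180739938514
shift [ 0.0099 -0.0053  0.0029] turn [0.0016 0.0031 0.0124]
0.97 [np.int64(276), np.int64(367), np.int64(209), np.int64(306)] [ 0.4645101  -0.41813377  0.15      ] [321.1, 246.2]
0.63 [np.int64(160), np.int64(254), np.int64(5), np.int64(99)] [ 0.37092548 -0.35341996  0.15      ] [205.8, 54.5]
[319.6082698  261.61347704]
```

View pics/w3c.png

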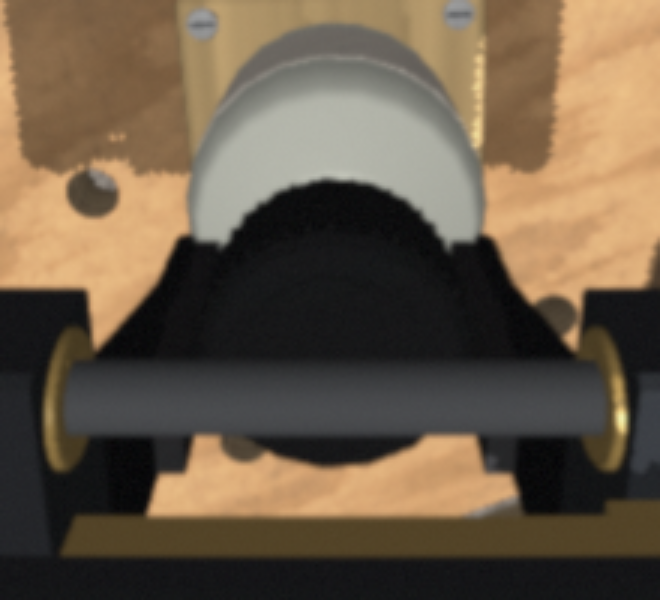

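The view shows the cap between the fingers at (320,245), but the bar is too dark to see. I'll stretch the contrast to compare it with the view before turning.

```bash
python3 - <<'E'
import cv2,numpy as np
o=[]
for n in('w2','w3'):
    im=cv2.imread(f'pics/{n}.png')[195:320,255:385].astype(float)
    im=cv2.GaussianBlur(im,(3,3),0); o.append(cv2.resize(np.clip((im-10)*6,0,255).astype(np.uint8),(400,385)))
cv2.imwrite('pics/cmp.png',np.hstack(o))
E
```

```text
(no output)
```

View pics/cmp.png

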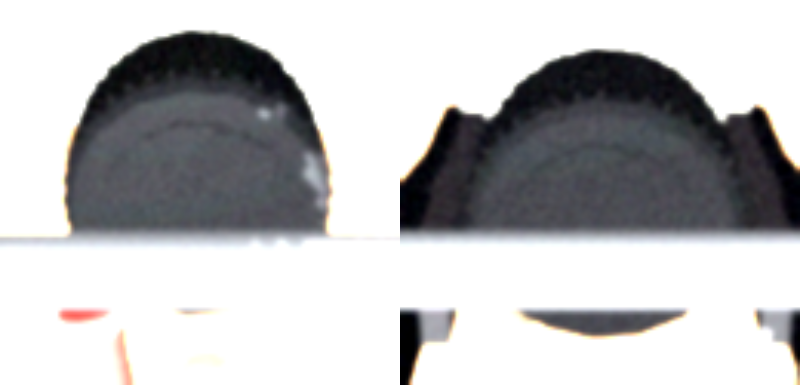

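The bar is hidden under the rod, so I'll test with a small lift and read the force.

Call:
apply_moves(
  moves=[
    [0,0,-0.01,0,0,0,0.3],
    [0,0,-0.025,0,0,0,0.3],
    [0,0,-0.04,0,0,0,0.3],
    [0,0,-0.055,0,0,0,0.3],
    [0,0,-0.055,0,0,0,0.3],
    [0,0,-0.055,0,0,0,0.3],
  ],
)

```text
time_s: 8.05
tool_pos: [0.4656, -0.4212, 0.1311]
tool_rot: [180.0, -0.0, 119.1]
force: [2.0, 0.9, 1.7]
grip_width: 0.0485
grasp_force: 45.0
```

The lift shows no downward pull, so the cap is free. I'll raise it about 8 cm.

Call:
apply_moves(
  moves=[
    [0,0,-0.02,0,0,0,0.3],
    [0,0,-0.06,0,0,0,0.3],
    [0,0,-0.12,0,0,0,0.3],
    [0,0,-0.2,0,0,0,0.3],
    [0,0,-0.28,0,0,0,0.3],
    [0,0,-0.35,0,0,0,0.3],
    [0,0,-0.39,0,0,0,0.3],
    [0,0,-0.39,0,0,0,0.3],
    [0,0,-0.39,0,0,0,0.3],
    [0,0,-0.39,0,0,0,0.3],
  ],
)

```text
time_s: 9.05
tool_pos: [0.4647, -0.4212, 0.2084]
tool_rot: [-180.0, -0.1, 119.1]
force: [0.2, -0.2, -0.3]
grip_width: 0.0489
grasp_force: 45.0
```

```bash
python3 d.py .465 -.4215 .208 118; python3 - <<'E'
from h import *
im=viewer.read_camera('side'); cv2.imwrite('pics/s4.png',cv2.resize(im[80:300,240:480,::-1],(640,586)))
E
```

```text
9.05 [ 0.4647 -0.4212  0.2084] [-1.7996e+02 -9.0000e-02  1.1905e+02] [35.8 15.9  4.9 87.9 -1.4 76.3 69.9] [ 0.2 -0.2 -0.3] 0.048902764220010934 44.99990509912095
shift [-0.002   0.0008  0.002 ] turn [-0.0004 -0.001   0.0122]
```

View pics/s4.png

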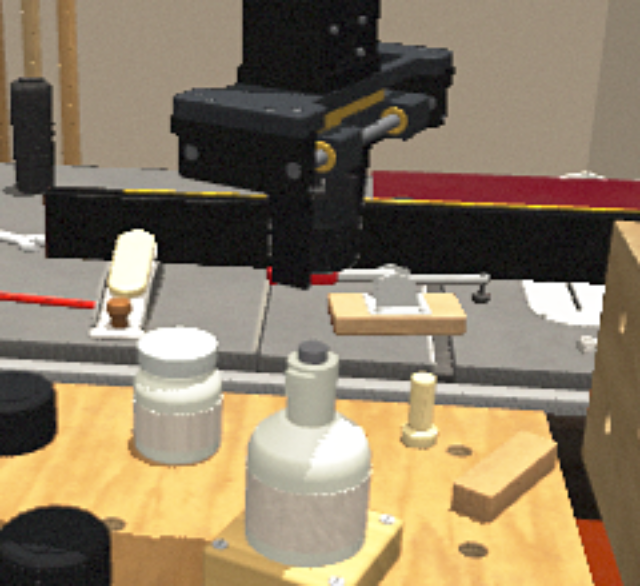

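The neck is bare with its plug showing at (313,352), and the cap is held level above it between the fingers at (320,225). The jar and tools haven't moved.

```bash
python3 -c "
from cell import env
print(env.sign_off())"
```

```text
the job is handed in; nothing more can be done
None
```

The cap was pressed down, turned about 71 degrees anticlockwise and lifted off; it is held level about 8 cm above where it sat, with the jar and tools undisturbed, and the job is handed in (no verdict was returned).

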